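# Set the label dispenser one fruit size up and feed a label

### The arm

A 6-joint arm with a two-finger parallel gripper is mounted at the origin on the work surface. World frame = base frame: x ahead of the robot, y to its left, z up, the work surface at z = 0. Lengths are in m, angles in degrees, forces in N, time in s.
With the tool pointing down it reaches from about 0.375 to 0.825 m from the base axis. Payload 5.5 kg.
Tool frame: the origin (TCP) lies at the very end of the fingers, on their centre line; the grasp point (between the pads) lies r.grip_point_offset behind it (r.grip_point_offset is the distance from the TCP to the grasp point, in m); z points along the fingers, y is the line along which they close (so a half turn about z gives the same grasp; the last joint's range is limited). The gripper opens to 85 mm and grips with 20 to 120 N. Pads are 22 mm wide; open, the fingers measure 114 mm over their backs; the gripper's body (76 mm by 85 mm) begins 54 mm behind the grasp point. The pads swing forward as they close: fully open they stand 13 mm farther back than shut.
Start: joints at [-65.947, 17.962, -2.699, 69.339, 0, 90], TCP at [0.245, -0.548, 0.231] pointing down, gripper open.
Joint ranges: [-152.73, 152.73], [-39.44, 99.34], [-58.76, 71.6], [-118.89, 123.64], [-81.53, 83.1], [-180, 180]. Speed limits (degrees/s): [136.94, 136.94, 172.46, 180, 180, 180].

### API

Orientations are given as [roll, pitch, yaw] about the fixed x, y, z axes, in that order (R = Rz(yaw) Ry(pitch) Rx(roll)).
In Python, from bench import monitor, camera, get_calibration, ticket, r gives the robot as it stands.
- The arm moves only by the tool drive_tool, never from a script. Its argument "commands" is a list that holds one entry, the list of rows, each a list of 5 numbers: the opening, from -1 (shut) to 1 (fully open), then the shift along the tool's x, y, z in cm, then the turn about the tool's z in rad. A call has 1 to 8 rows; each row shifts and turns the commanded pose from where the row before left it, along the tool's axes as they then stand; what a row does not reach is not made up. A row lasts 1/12 s, in which the tool goes at most 41.7 mm and 7.16 degrees, less where a joint would pass 70% of its speed; a pose out of reach is approached as far as the arm can. A call is refused whole if a number of a shift passes 4.17 or a number of a turn 0.125, either way. A call with a gripper value outside its range is refused whole. The fingers move at their own pace and stop on an object; "force" is the grip in N (left out, the last holds). Time passes only in rows, so rows that do not move let the fingers close. It gives the time, the measured TCP pose, the force, the opening and the grip force at its end, in the units of the state.
- monitor.state(): the state, without advancing time (a new reading comes with each control period).
- camera(name): name is "side" or "top" or "wrist"; returns (picture, depth): 384x512x3 uint8, red, green, blue; 384x512 float32, m along the optical axis (not along the pixel's ray), 0 where there is no reading.
- get_calibration(name): a dict with "fx", "fy", "cx", "cy" (pixels), "world_to_cam" (4x4, takes a point from world to camera coordinates); the wrist camera has in their place "T_tool_cam" (4x4, takes a point from camera to tool coordinates, whose origin is the TCP and whose axes are the flange's). Camera axes: x right, y down, z forward; pixel columns grow to the right and rows downward; lengths in m; the calibration is good to about 2 mm. A picture is of the moment at which its call begins: read the wrist's pose just before it. get_calibration takes no time and is no camera call.
- ticket.sign_off(): hands the job in; it is judged then, once.
The state is a dict: "time": time; "joint_pos": joint angles; "joint_velocities": joint speeds; "joint_torque": joint torques, N m; "tcp_pos": TCP position; "eef_rot": TCP orientation; "force": force on the tool from outside, world axes, zero at the start; "torque": the same for the moment, N m; "opening": finger opening in m; "finger_force": force on a finger pad.
Only numpy, scipy, OpenCV 4.12 (cv2) and the standard library are available. Lean on these libraries where they do the work, as an engineer would, in place of code of your own. Each camera call takes 0.05 s, during which the arm holds its last target. There are 200 camera calls.

### The job

Set the bench label dispenser to the next fruit size: stroke the top of its knurled thumbwheel with a fingertip, in the direction from the label roll towards the round feed button, until the wheel clicks into the next setting, one click and no more. Then press the feed button fully in with a fingertip and let it come back up. Do not lift or shift the fruit tray, the two kiwifruit in it or the metal sizing ring.

Things in the scene. Friction and masses are not known exactly. Their poses are not given: they have to be found in the camera images.
- unit: Label dispenser, a grey box 150 mm (its x) by 230 mm (its y) by 70 mm high, fixed to the table; origin at the centre of its underside, z up. Its own y axis runs from the label roll (a white paper roll, 92 mm diameter, 50 mm wide, on the box's -y end, its top 94 mm above the table) towards the feed button.
- wheel_top (a point): Highest point of the thumbwheel, 90 mm above the table, on the dispenser at its x = 0, y = -30 mm; fixed to the dispenser, axes as the dispenser's. The black knurled wheel is 64 mm in diameter and 26 mm wide; its axle is level, along the dispenser's x, so that the rim runs along the dispenser's y; it stands 20 mm out of the box's top.
- wheel (a joint): Turn of the wheel (rad), growing as its top moves towards the feed button. Settings at 0, 0.524, 1.047 ... 2.618 (30 degrees, 16.8 mm of rim apart); it starts in the first or second. A sprung detent holds each setting with about 0.04 Nm; pressing down with 6 to 12 N gives ample grip, under 5 N the finger may slip. Let go, it snaps to the nearest setting; it tips over halfway between two.
- wheel_mark (a point): Point on the wheel's rim (32 mm from the axle) that turns with it, under the white index line; at wheel = 0 it is at the very top.
- feed (a joint): Travel of the feed button in m: 0 when up, 0.006 fully in; it springs back. Fully in takes 5 N.
- feed_top (a point): Centre of the top face of the feed button, a round grey button 30 mm in diameter in a black housing, on the dispenser at its x = 0, y = +70 mm, 100 mm beyond the middle of the wheel; the button goes straight down.
- tray: White foam fruit tray, loose, 150 (x) by 215 (y) by 45 mm high, with six round pockets; origin at the centre of its underside. Leave alone.
- kiwi1: Brown kiwifruit, 51 mm diameter, 62 mm tall, upright in a tray pocket, its top 77 mm above the table; origin at its lower end. Leave alone.
- kiwi2: Another such kiwifruit in another pocket. Leave alone.
- gauge: Aluminium sizing ring lying on the table, 76 mm outside and 58 mm inside diameter, 14 mm high; origin at the centre of its underside. Leave alone.

How it is judged:
By the outcome, as a careful person would: the job done as asked, in the order asked, and still so for the second after the job is handed in, with the robot touching nothing.
It also fails if it takes over 45 s, if anything falls off the work surface, if the arm or the gripper's body presses on something with over 40 N, if the wrist force passes 120 N, or if a joint passes its speed limit or range.

## Working session

There is one attempt and no reset: what is moved stays moved. The work goes in short steps, Python scripts to look and compute and a tool call to move; the robot and the scene stay as the last step left them, time stands still between calls to the robot, and variables do not carry over. Pictures are saved under pics/ and viewed, at most 10 in all, crops included, and the job is handed in when it is done.

Besides the shell and the picture viewer there is one more tool, called after "Call:" by a JSON object that holds its "fn" and its "kwargs". drive_tool: Moves the arm, as the interface text tells. Its arguments: {"type":"object","properties":{"commands":{"type":"array","items":{"type":"array","items":{"type":"array","items":{"type":"number"}}}},"force":{"type":"number"}},"required":["commands"]}

```bash
mkdir -p pics
cat > h.py <<'E'
import numpy as np, cv2
from bench import monitor,camera,get_calibration,r
from scipy.spatial.transform import Rotation as R
def shot(n,f):
    s=monitor.state(); p,d=camera(n); cv2.imwrite('pics/%s.png'%f,p[...,::-1]); np.savez('pics/%s.npz'%f,d=d,p=p); return s,p,d
def cloud(n,d,s=None):
    c=get_calibration(n); v,u=np.mgrid[:384,:512]
    P=np.stack([(u-c['cx'])/c['fx']*d,(v-c['cy'])/c['fy']*d,d,np.ones_like(d)],-1)
    if n=='wrist':
        T=np.eye(4);T[:3,:3]=R.from_euler('xyz',s['eef_rot'],degrees=True).as_matrix();T[:3,3]=s['tcp_pos'];T=T@c['T_tool_cam']
    else: T=np.linalg.inv(c['world_to_cam'])
    return (P@T.T)[...,:3]
E
python3 - <<'E'
from h import *
s,p,d=shot('top','top1'); print(s, r.grip_point_offset)
s,p,d=shot('side','side1')
a=cv2.imread('pics/top1.png')
E
```

```text
{'time': 0.0, 'joint_pos': array([-6.59461942e+01,  1.80023973e+01, -2.75582277e+00,  6.93400900e+01,
        9.47329426e-04,  8.99990919e+01]), 'joint_velocities': array([ 0.05267741, -0.02663392,  0.01256507,  0.0612016 , -0.09178518,
       -0.00873431]), 'joint_torque': array([-6.28963880e-04, -5.39597976e+01,  3.39742827e+01,  1.93154375e-02,
       -1.47403107e-04, -4.96604912e-06]), 'tcp_pos': array([ 0.24431922, -0.54735258,  0.23044114]), 'eef_rot': array([-1.79901690e+02, -9.48886183e-04,  2.40547122e+01]), 'force': array([-0.67539912,  0.26290147,  1.0435475 ]), 'torque': array([0.01235139, 0.00239475, 0.00434223]), 'finger_force': 0.0, 'opening': 0.08559039409413385} 0.0187
```

View pics/top1.png

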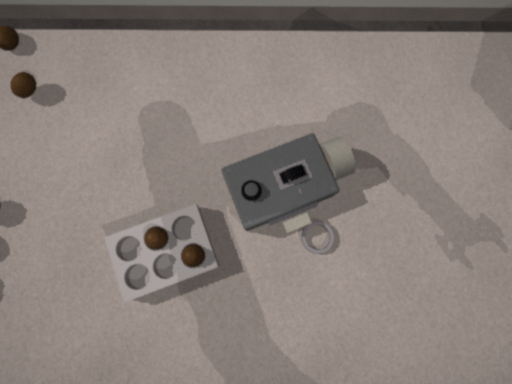

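View pics/side1.png

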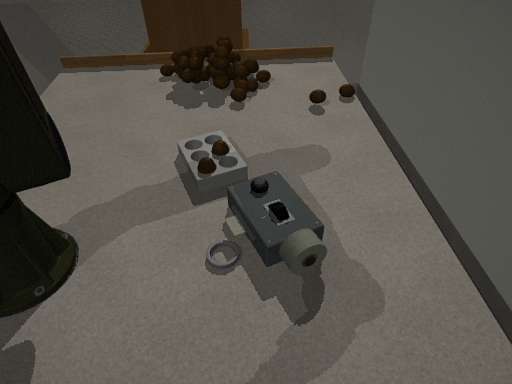

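The top view shows the dispenser with its button at about (251,190), wheel at (293,174) and roll at (339,157). The tray is to the left at (162,252) and the ring at (317,237).

Run:
```python
from h import *
z=np.load('pics/top1.npz');X=cloud('top',z['d'])
for n,(u,v) in dict(btn=(251,190),wheel=(293,174),roll=(339,157),tray=(162,252),ring=(317,250)).items(): print(n,X[v,u].round(4))
m=np.zeros((384,512),bool);m[130:232,215:345]=1
m&=(abs(X[...,2]-.07)<.006)
n,l,st,_=cv2.connectedComponentsWithStats(m.astype(np.uint8));k=1+np.argmax(st[1:,4]);q=X[l==k]
(c,wh,a)=cv2.minAreaRect((q[:,:2]*1000).astype(np.float32));print(c,wh,a,np.median(q[:,2]))
m2=np.zeros_like(m);m2[160:200,235:315]=1;m2&=X[...,2]>.079
for x0,x1 in((235,268),(275,315)):
  w=m2.copy();w[:,:x0]=0;w[:,x1:]=0;p=X[w];print(len(p),p.mean(0).round(4),p.max(0).round(4),p.min(0).round(4))
```

```text
btn [0.556  0.1521 0.0913]
wheel [0.5918 0.0605 0.09  ]
roll [ 0.6299 -0.0414  0.0917]
tray [0.4247 0.3488 0.0462]
ring [ 4.29e-01 -4.00e-04  1.64e-02]
(594.0159912109375, 63.527992248535156) (149.9082794189453, 281.1187744140625) 21.96121597290039 0.07004800520824833
332 [0.5553 0.1522 0.0976] [0.5805 0.174  0.8507] [0.417  0.1301 0.0794]
267 [0.5893 0.0634 0.1098] [0.6147 0.1523 0.8507] [0.417  0.0326 0.079 ]
```

Call:
{"fn": "drive_tool", "kwargs": {"commands": [[[-1,0,0,0,0.04],[-1,3,-2.4,0,0],[-1,3,-2.4,0,0],[-1,3,-2.4,0,0],[-1,3,-2.4,0,0],[-1,3,-2.4,0,0],[-1,3,-2.4,0,0],[-1,3,-2.4,0,0]]], "force": 30}}

```text
time: 0.77
tcp_pos: [0.3776, -0.3122, 0.231]
eef_rot: [-180.0, 0.0, 21.7]
force: [0.8, 0.5, -0.1]
opening: 0.0
finger_force: 0.0
```

Call:
{"fn": "drive_tool", "kwargs": {"commands": [[[-1,3,-2.4,0,0],[-1,3,-2.4,0,0],[-1,3,-2.4,0,0],[-1,3,-2.4,0,0],[-1,3,-2.4,0,0],[-1,3,-2.4,0,0],[-1,3,-2.4,0,0],[-1,0,0,0,0]]]}}

```text
time: 1.43
tcp_pos: [0.5126, -0.0748, 0.2309]
eef_rot: [-179.9, -0.1, 22.1]
force: [0.1, -0.1, 0.6]
opening: 0.0002
finger_force: 0.0
```

Run:
```python
from h import *
s,p,d=shot('wrist','w1'); print(s['time'],s['tcp_pos'],s['eef_rot'],s['force'],s['opening']); print(get_calibration('wrist'))
```

```text
1.4333 [ 0.51259097 -0.07484055  0.23092845] [-1.79885592e+02 -1.22010895e-01  2.21272892e+01] [ 0.07283965 -0.13158935  0.62651152] 0.000212216854816853
{'fx': 313.3489883607313, 'fy': 313.3489883607313, 'cx': 255.07747383545853, 'cy': 186.10223921358647, 'T_tool_cam': array([[ 1.58956541e-03, -9.45870833e-01, -3.24539430e-01,
         8.25505069e-02],
       [ 9.99998674e-01,  1.38884450e-03,  8.50114881e-04,
         2.03468545e-04],
       [-3.53364069e-04, -3.24540351e-01,  9.45871786e-01,
        -1.43009137e-01],
       [ 0.00000000e+00,  0.00000000e+00,  0.00000000e+00,
         1.00000000e+00]])}
```

View pics/w1.png

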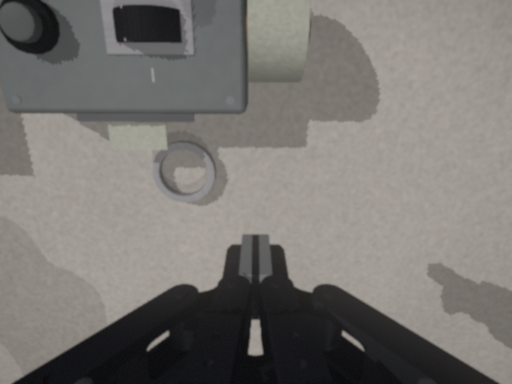

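The wrist view has the box squared with the image. The wheel is at about (148,25), the printed index line at (152,75), the button at (18,22) in its black ring, and the sizing ring at (184,172).

Run:
```python
from h import *
z=np.load('pics/w1.npz');s=dict(tcp_pos=[0.51259,-0.07484,0.23093],eef_rot=[-179.886,-.122,22.127]);X=cloud('wrist',z['d'],s)
T=R.from_euler('xyz',s['eef_rot'],degrees=True).as_matrix()
def tool(p): return ((p-s['tcp_pos'])@T*100).round(2)
w=X[0:50,112:188].reshape(-1,3);w=w[(w[:,2]>.074)];print('wheel',len(w),w[:,2].max());top=w[w[:,2]>w[:,2].max()-.0015]
q=tool(w);t=tool(top);print('wheel tool min/max',q.min(0),q.max(0),'top',t.mean(0),t.min(0),t.max(0))
print('btn',tool(X[20,18]),X[20,18],'top z',X[15:28:4,10:30:6,2].round(4),'ring',X[22,50:62:2,2].round(4),X[40:54:2,30,2].round(4))
e=[tool(X[100,5:240:20].reshape(-1,3))];print(X[100,20:240:40,2].round(3))
print('box edges',tool(X[60,[246-3,60]]),tool(X[109,[20,230]]),'line',tool(X[75,152]))
```

```text
wheel 2468 0.3741139001214491
wheel tool min/max [  8.26 -12.36 -14.3 ] [14.47  0.02 15.74] top [  8.26   0.02 -14.3 ] [  8.26   0.02 -14.3 ] [  8.26   0.02 -14.3 ]
btn [ 12.7  -19.1   13.96] [0.55841322 0.15029234 0.09194488] top z [[0.093  0.0927 0.0915 0.0916]
 [0.0926 0.0935 0.0923 0.0926]
 [0.0932 0.0915 0.0937 0.0915]
 [0.094  0.0916 0.0924 0.0936]] ring [0.0819 0.0821 0.0793 0.0761 0.0731 0.0699] [0.0911 0.0856 0.0825 0.083  0.0824 0.0822 0.0828]
[0.072 0.071 0.071 0.07  0.07  0.071]
box edges [[  9.85  -1.07  16.28]
 [  9.81 -17.57  16.13]] [[  5.49 -22.27  16.2 ]
 [  5.54  -2.33  16.05]] line [ 8.55 -9.36 15.99]
```

Call:
{"fn": "drive_tool", "kwargs": {"commands": [[[-1,2.5,-3,0,0],[-1,2.5,-3.1,0,0],[-1,2.5,-3.1,2,0],[-1,0,0,3,0],[-1,0,0,2,0],[-1,0,0,0,0]]]}}

```text
time: 1.98
tcp_pos: [0.5412, 0.0301, 0.1581]
eef_rot: [-179.9, 0.4, 21.8]
force: [-1.9, -0.1, -0.3]
opening: -0.0003
finger_force: 0.0
```

Run:
```python
from h import *
s,p,d=shot('wrist','w2'); print(s['time'],s['tcp_pos'],s['eef_rot'],s['force'])
c=p[60:260,60:420,::-1].astype(float)*1.8; cv2.imwrite('pics/w2c.png',cv2.resize(np.clip(c,0,255).astype(np.uint8),None,fx=2,fy=2))
X=cloud('wrist',d,s);T=R.from_euler('xyz',s['eef_rot'],degrees=True).as_matrix()
Q=(X-s['tcp_pos'])@T*100; np.savez('pics/w2q.npz',Q=Q,X=X)
k=(d>0)&(X[...,2]>.084)&(X[...,2]<.095)&(abs(Q[...,0]-5)<2.5)&(abs(Q[...,1])<4)
w=Q[k];print(len(w),w.min(0),w.max(0),np.median(w,0),X[k][:,2].max())
```

```text
1.9833 [0.54121842 0.03006973 0.15807467] [-179.87950089    0.44551646   21.77592548] [-1.9176599  -0.09666611 -0.27723804]
2325 [ 4.72336526 -2.7285107   6.45982445] [7.36050231 1.38289882 7.36737797] [ 6.10863831 -0.63860664  6.85493364] 0.09303190711560452
```

View pics/w2c.png

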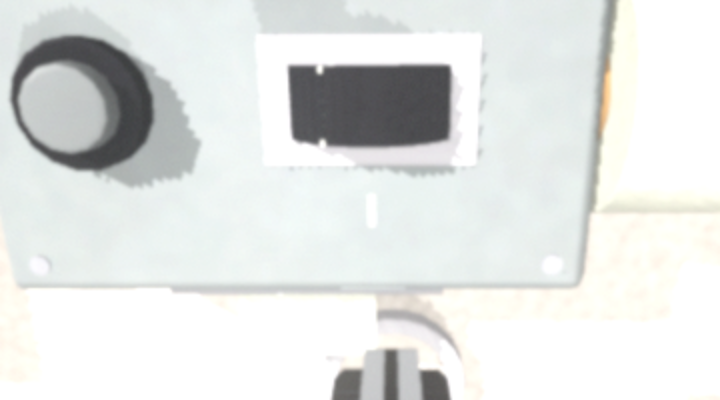

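The crop shows the wheel with its white mark at crop (320,105), on the button side of the printed line at x=371. So the wheel is in the second setting. The button face is at (62,107) and stands clear above its housing.

Call:
{"fn": "drive_tool", "kwargs": {"commands": [[[-1,2,0.1,0,0],[-1,2,0,1,0],[-1,2,0,2,0],[-1,0,0,1.5,0],[-1,0,0,0,0],[-1,0,0,0,0]]]}}

```text
time: 2.53
tcp_pos: [0.6006, 0.0509, 0.1183]
eef_rot: [-180.0, 0.1, 21.7]
force: [0.4, 0.6, -0.0]
opening: 0.0
finger_force: 0.0
```

```bash
cat > g.py <<'E'
from h import *
s=monitor.state();T=R.from_euler('xyz',s['eef_rot'],degrees=True).as_matrix()
for n,p in dict(wheel=(.5954,.0588,.09),btn=(.5576,.151,.0925)).items(): print(n,((np.array(p)-s['tcp_pos'])@T*100).round(2))
print(s['time'],s['tcp_pos'],s['eef_rot'],s['force'])
E
python3 g.py
```

```text
wheel [-0.18 -0.93  2.83]
btn [ -0.29 -10.89   2.58]
2.5333 [0.60056497 0.05086512 0.11825239] [-1.79993587e+02  5.69152147e-02  2.16830246e+01] [ 0.36453999  0.60002941 -0.017229  ]
```

Call:
{"fn": "drive_tool", "kwargs": {"commands": [[[-1,-0.2,0,1,0],[-1,0,0,1,0],[-1,0,0,0.5,0],[-1,0,0,0,0],[-1,0,0,0,0]]]}}

```text
time: 2.95
tcp_pos: [0.5986, 0.0511, 0.0924]
eef_rot: [-180.0, 0.0, 21.8]
force: [-0.6, 0.2, -0.1]
opening: -0.0001
finger_force: 0.0
```

Call:
{"fn": "drive_tool", "kwargs": {"commands": [[[-1,0,0,0.1,0],[-1,0,0,0.1,0],[-1,0,0,0,0],[-1,0,0,0,0]]]}}

```text
time: 3.28
tcp_pos: [0.5992, 0.0513, 0.0908]
eef_rot: [180.0, -0.0, 21.8]
force: [0.1, 0.5, -0.6]
opening: 0.0004
finger_force: 0.0
```

Call:
{"fn": "drive_tool", "kwargs": {"commands": [[[-1,0,0,0.1,0],[-1,0,0,0,0],[-1,0,0,0,0]]]}}

```text
time: 3.53
tcp_pos: [0.5994, 0.0513, 0.0899]
eef_rot: [180.0, -0.0, 21.8]
force: [-0.0, 0.2, 2.3]
opening: 0.0001
finger_force: 0.8
```

Call:
{"fn": "drive_tool", "kwargs": {"commands": [[[-1,0,0,0.05,0],[-1,0,0,0,0],[-1,0,0,0,0]]]}}

```text
time: 3.78
tcp_pos: [0.5994, 0.0512, 0.0897]
eef_rot: [180.0, -0.0, 21.8]
force: [-0.9, -0.7, 4.4]
opening: 0.0
finger_force: 2.5
```

Call:
{"fn": "drive_tool", "kwargs": {"commands": [[[-1,0,0,0.1,0],[-1,0,0,0,0],[-1,0,0,0,0]]]}}

```text
time: 4.03
tcp_pos: [0.5996, 0.051, 0.0895]
eef_rot: [180.0, -0.1, 21.8]
force: [-2.6, -0.5, 11.1]
opening: 0.0001
finger_force: 5.4
```

Call:
{"fn": "drive_tool", "kwargs": {"commands": [[[-1,0,-0.2,-0.02,0],[-1,0,-0.2,0,0],[-1,0,-0.2,0,0],[-1,0,-0.2,0,0],[-1,0,0,0,0]]]}}

```text
time: 4.45
tcp_pos: [0.5966, 0.0585, 0.0899]
eef_rot: [179.9, -0.1, 21.8]
force: [-3.6, -0.6, 11.8]
opening: -0.0001
finger_force: 6.1
```

Call:
{"fn": "drive_tool", "kwargs": {"commands": [[[-1,0,-0.2,0,0],[-1,0,-0.2,0,0],[-1,0,-0.2,0,0],[-1,0,-0.2,0,0],[-1,0,0,0,0],[-1,0,0,0,0]]]}}

```text
time: 4.95
tcp_pos: [0.5934, 0.0665, 0.0898]
eef_rot: [-180.0, -0.1, 21.8]
force: [-3.8, 1.7, 11.7]
opening: 0.0001
finger_force: 5.9
```

```bash
python3 g.py
```

```text
wheel [-0.1   0.79 -0.02]
btn [-0.19 -9.17 -0.27]
4.95 [0.59339869 0.06650281 0.08975502] [-1.79980687e+02 -7.76732981e-02  2.17749880e+01] [-3.77303722  1.65286245 11.69960285]
```

Call:
{"fn": "drive_tool", "kwargs": {"commands": [[[-1,0,0,-1,0],[-1,0,0,-2,0],[-1,-2,0,-3,0],[-1,-2.5,0.5,-1,0],[-1,-2.5,0.5,0,0],[-1,0,0,0,0],[-1,0,0,0,0]]]}}

```text
time: 5.53
tcp_pos: [0.5311, 0.0303, 0.1588]
eef_rot: [180.0, -0.0, 21.7]
force: [-0.5, -0.0, 0.1]
opening: 0.0002
finger_force: 0.0
```

```bash
python3 - <<'E'
from h import *
s,p,d=shot('wrist','w3'); print(s['time'],s['tcp_pos'],s['eef_rot'],s['force'])
c=p[60:260,60:420,::-1].astype(float)*1.8; cv2.imwrite('pics/w3c.png',cv2.resize(np.clip(c,0,255).astype(np.uint8),None,fx=2,fy=2))
E
python3 g.py
```

```text
5.5333 [0.53111881 0.03032119 0.15878458] [ 1.79998309e+02 -1.41469741e-02  2.16981548e+01] [-0.47989179 -0.01444036  0.13581027]
wheel [ 6.92 -0.26  6.87]
btn [  6.83 -10.22   6.62]
5.5833 [0.53198113 0.03074622 0.15862614] [ 1.79995874e+02 -4.13710993e-02  2.17301538e+01] [0.05100496 1.13445209 0.40445402]
```

View pics/w3c.png

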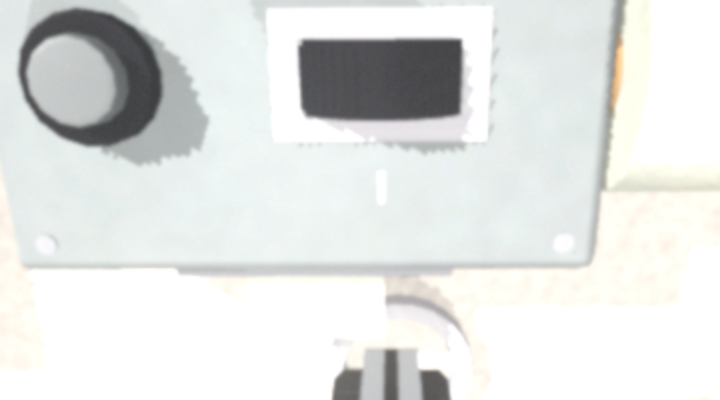

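The mark has left the top of the wheel at (380,78), as expected for the third setting, where it sits low on the button side. I'll look from the button side to confirm.

Call:
{"fn": "drive_tool", "kwargs": {"commands": [[[-1,0,-3.5,0,0],[-1,0,-3.5,0,0],[-1,0,-3.5,0,0],[-1,0,0,0,0],[-1,0,0,0,0]]]}}

```text
time: 6.0
tcp_pos: [0.493, 0.1303, 0.158]
eef_rot: [180.0, 0.0, 22.0]
force: [-0.5, -1.2, -0.4]
opening: 0.0002
finger_force: 0.0
```

```bash
python3 - <<'E'
from h import *
s,p,d=shot('wrist','w4'); print(s['time'],s['tcp_pos'],s['eef_rot'],s['force'])
c=p[60:210,200:480,::-1].astype(float)*1.8; cv2.imwrite('pics/w4c.png',cv2.resize(np.clip(c,0,255).astype(np.uint8),None,fx=2.8,fy=2.8,interpolation=cv2.INTER_CUBIC))
E
python3 g.py
```

```text
6.0 [0.49296502 0.13026926 0.15802614] [1.79999653e+02 9.39422399e-03 2.19842372e+01] [-0.51401883 -1.19192157 -0.44997508]
wheel [ 6.84 10.34  6.81]
btn [6.77 0.37 6.56]
6.05 [0.49337245 0.12922585 0.15806373] [1.79976426e+02 4.98895322e-03 2.18880966e+01] [-0.00035866 -0.34843701  0.17282003]
```

View pics/w4c.png

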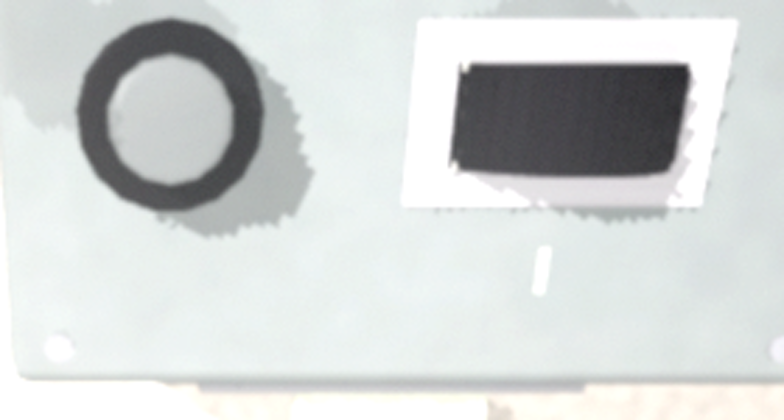

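The mark now shows at the wheel's button-side edge, at (465,67) and (456,163), so it moved exactly one click. The button centre is at crop (170,118), which agrees with the estimate.

Call:
{"fn": "drive_tool", "kwargs": {"commands": [[[-1,2.3,0.2,0,0],[-1,2.3,0.2,1,0],[-1,2.3,0,2,0],[-1,0,0,2,0],[-1,0,0,0,0],[-1,0,0,0,0]]]}}

```text
time: 6.55
tcp_pos: [0.5576, 0.1489, 0.1069]
eef_rot: [-180.0, 0.2, 21.7]
force: [-0.2, 0.1, -0.8]
opening: -0.0003
finger_force: 0.0
```

```bash
python3 g.py
```

```text
wheel [0.19 9.77 1.69]
btn [ 0.08 -0.19  1.44]
6.55 [0.55761428 0.1489293  0.10689125] [-179.98750875    0.22170203   21.68572497] [-0.16873478  0.09445038 -0.7769899 ]
```

Call:
{"fn": "drive_tool", "kwargs": {"commands": [[[-1,0,-0.2,0.6,0],[-1,0,0,0.6,0],[-1,0,0,0.3,0],[-1,0,0,0.3,0],[-1,0,0,0.2,0],[-1,0,0,0,0],[-1,0,0,0,0]]]}}

```text
time: 7.13
tcp_pos: [0.5577, 0.152, 0.0887]
eef_rot: [180.0, -0.0, 21.8]
force: [-2.1, -1.6, 3.6]
opening: 0.0006
finger_force: 1.6
```

Call:
{"fn": "drive_tool", "kwargs": {"commands": [[[-1,0,0,0.2,0],[-1,0,0,0.1,0],[-1,0,0,0,0],[-1,0,0,0,0]]]}}

```text
time: 7.47
tcp_pos: [0.5578, 0.152, 0.086]
eef_rot: [180.0, -0.0, 21.8]
force: [-2.3, -0.3, 9.6]
opening: 0.0001
finger_force: 4.2
```

Call:
{"fn": "drive_tool", "kwargs": {"commands": [[[-1,0,0,0.1,0],[-1,0,0,0,0],[-1,0,0,0,0]]]}}

```text
time: 7.72
tcp_pos: [0.5579, 0.152, 0.0859]
eef_rot: [180.0, -0.0, 21.8]
force: [-6.3, -2.0, 15.5]
opening: 0.0
finger_force: 7.7
```

The button bottomed out: 1 mm more command moved it only 0.1 mm, and the force rose to 15 N. Now I lift off and check.

Call:
{"fn": "drive_tool", "kwargs": {"commands": [[[-1,0,0,-0.5,0],[-1,0,0,-1,0],[-1,0,0,-3,0],[-1,-2.5,0,-3,0],[-1,-2.5,0,0,0],[-1,-1.5,0,0,0],[-1,0,0,0,0],[-1,0,0,0,0]]]}}

```text
time: 8.38
tcp_pos: [0.4974, 0.1281, 0.1598]
eef_rot: [-180.0, -0.1, 21.8]
force: [1.7, -0.4, 0.1]
opening: -0.0004
finger_force: 0.0
```

Run:
```python
from h import *
s,p,d=shot('wrist','w5'); print(s['time'],s['tcp_pos'],s['force'])
X=cloud('wrist',d,s);k=np.hypot(X[...,0]-.5578,X[...,1]-.151)<.008;print('btn z',np.median(X[k][:,2]))
c=p[40:240,200:480,::-1].astype(float)*1.8; cv2.imwrite('pics/w5c.png',cv2.resize(np.clip(c,0,255).astype(np.uint8),None,fx=2.8,fy=2.8,interpolation=cv2.INTER_CUBIC))
```

```text
8.3833 [0.49739205 0.12807628 0.15978433] [ 1.72658553 -0.36699819  0.05611397]
btn z 0.09245858832724202
```

View pics/w5c.png

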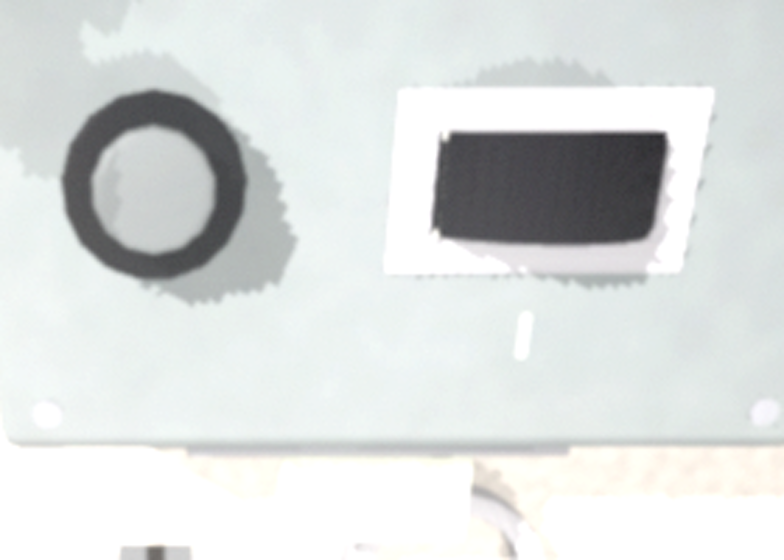

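The button at (153,190) is back up at 92.5 mm. The wheel mark is still at its button-side edge, at (445,135) and (436,233).

```bash
python3 -c "
from bench import ticket; print(ticket.sign_off())"
```

```text
the job is handed in; nothing more can be done
None
```

The wheel went one click, from the second setting to the third; the feed button was then pressed fully in and came back up, the arm touched nothing else, and the job was handed in at about 8.4 s.

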